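# Re-arm the solvent shut-off

## Robot

A 7-joint arm with a two-finger parallel gripper is mounted at the origin on the work surface. World frame = base frame: x ahead of the robot, y to its left, z up, the work surface at z = 0. Lengths are in m, angles in rad, forces in N, time in s.
With the tool pointing down it reaches from about 0.35 to 0.9 m from the base axis. Payload 8.1 kg.
Tool frame: the origin (TCP) lies at the very end of the fingers, on their centre line; the grasp point (between the pads) lies 19 mm behind it; z points along the fingers, y is the direction in which the jaws open and shut (so a half turn about z gives the same grasp; the last joint's range is limited). The gripper opens to 92 mm and grips with 3 to 60 N. Pads are 19 mm wide; open, the fingers measure 130 mm over their backs; the gripper's body (75 mm by 190 mm) begins 47 mm behind the grasp point.
Start: joints at [1.065, 0.434, 0.025, 1.573, -0.012, 1.134, -0.075], TCP at [0.245, -0.575, 0.227] pointing down, gripper open.
Joint ranges: [-2.62, 2.62], [-0.44, 2.09], [-1.27, 1.32], [0.08, 2.57], [-1.32, 4.46], [0.12, 2], [-2.74, 2.74]. Speed limits (rad/s): [2.22, 2.22, 3.01, 3.01, 3.14, 3.14, 3.14].

## Interface

Orientations are given as a rotation vector (axis times angle).
In Python, from workcell import readout, viewer, env gives the robot as it stands.
- The arm moves only by the tool arm_command, never from a script. Its argument "motion" is a list of rows, each a list of 2 entries, a list of its own where there are three numbers: the shift along the tool's x, y, z in units of 50 mm (1.0 is 50 mm), then the turn, a rotation vector about the tool's x, y, z in units of 6 degrees (1.0 is 6 degrees). A call has 1 to 20 rows; each row is the pose to reach, as a shift and turn from the pose commanded when the call began, along the tool's axes at that moment; what a row does not reach only later rows make up. A row lasts 1/10 s, in which the tool goes at most 50 mm and 8.59 degrees, less where a joint would pass 70% of its speed; a pose out of reach is approached as far as the arm can. A call with a gripper value outside its range is refused whole. "claw" is the opening, from 0 (shut) to 1 (fully open), set as the call begins (left out, the last holds). The fingers move at their own pace and stop on an object; "force" is the grip in N (left out, the last holds). Time passes only in rows, so rows that repeat a pose let the fingers close. It gives the time, the measured TCP pose, the force and the opening at its end, in the units of the state.
- readout.observe(): the state, without advancing time (a new reading comes with each control period).
- viewer.capture(name): name is "scene" or "side" or "wrist"; returns a dict with "color" (420x560x3 uint8, red, green, blue), "depth" (420x560 float32, m along the optical axis (not along the pixel's ray), 0 where there is no reading), "vfov" (degrees; the focal length in pixels is half the picture's height over the tangent of half this angle, whatever the lens; pixels are square), "cx", "cy" (the principal point, pixels), "R" (3x3) and "t" (3): a world point X has camera coordinates R X + t; the wrist camera has in their place "mount" (4x4, takes a point from camera to tool coordinates, whose origin is the TCP and whose axes are the flange's). Camera axes: x right, y down, z forward; pixel columns grow to the right and rows downward; lengths in m; the calibration is good to about 2 mm. A picture is of the moment at which its call begins: read the wrist's pose just before it.
- env.sign_off(): hands the job in, once; it reports no verdict.
The state is a dict: "time": time; "q": joint angles; "dq": joint speeds; "joint_torque": joint torques, N m; "ee_pos": TCP position; "orientation": TCP orientation; "ft_force": force on the tool from outside, world axes, zero at the start; "moment": the same for the moment, N m; "width": opening from 0.0 (shut) to 1.0 (fully open).
Only numpy, scipy, OpenCV 4.12 (cv2) and the standard library are available. Lean on these libraries where they do the work, as an engineer would, in place of code of your own. Each camera call takes 0.05 s, during which the arm holds its last target. There are 200 camera calls.

## Task

The spring-loaded solvent shut-off on the bench has tripped. Draw its arm back by the upright knob, without straining it against the end stop, until it has passed the sprung catch; then ease it forward until it hangs on the catch by itself and let go of it. The catch is a hair trigger: do not let the arm fly or slam, and leave the bottle, beaker and spanner where they stand.

Things in the scene. Friction and masses are not known exactly. Their poses are not given: they have to be found in the camera images.
- shutoff: Fixed aluminium base plate, 280 x 300 x 12 mm, carrying the arm and the catch. Origin: on the arm's vertical pivot axis, at bench height, z up. The plate reaches 52 mm behind the pivot (-x) and 228 mm ahead (+x); on it nothing but the knob is higher than 70 mm. When tripped the arm points 0.68 rad to the right of +x (towards -y).
- shutoff_arm (a joint): Angle of the steel arm about its pivot, rad. 0 = tripped, against its rest; it grows as the arm is drawn back, anticlockwise from above (the arm then points at -0.68 rad + this value in the plate's frame). A spring pulls it to 0: about 5 N felt at the knob at 0, 7.5 N at 1.1. Hooked it reads between 0.98 and 1.31, depending on where the catch is clamped.
- knob_centre (a point): Centre of the upright round wooden knob on the arm, 22 mm in diameter, 50 mm high, 145 mm from the pivot; it stands from 51 to 101 mm above the bench (this point at 76 mm). The 18 mm wide arm runs below it, top 51 mm above the bench, on to 175 mm from the pivot.
- catch_middle (a point): Middle of the range, along the arc of the arm's tip pin (170 mm from the pivot, 36 mm above the bench; the arm points here at 1.10), in which the catch may be clamped: its sprung nose is up to 28 mm to either side. The nose's ramp adds 2 to 3 N at the knob while the pin is drawn over it; this drops as the nose snaps in behind. Hooked, the pin sits 8 mm past the tip of the nose.
- reagent: Brown glass bottle with a blue cap, 66 mm wide, 140 mm high, beside the plate. Origin under its centre. To be left alone.
- beaker: Glass beaker, 60 mm wide, 70 mm high, beside the plate. Origin under its centre. To be left alone.
- spanner: Steel spanner, 150 mm long, lying beside the plate. To be left alone.
- end_stop (a point): Middle of the range of the rubber-faced end stop, which is on the catch's block and moves with it: the arm goes only 0.02 rad (3 mm at the knob) past its hooked angle before it meets the stop, where the load climbs steeply; over 15 N on the stop is harmful. Pushed forward by some 3 N when hooked, the arm slips off the catch and flies; eased slowly onto it, it hangs safely.

How it is judged:
By the outcome, as a careful person would: the job done as asked, in the order asked, and still so for the second after the job is handed in, with the robot touching nothing.
It also fails if it takes over 72 s, if anything falls off the work surface, if the arm or the gripper's body presses on something with over 40 N, if the wrist force passes 120 N, or if a joint passes its speed limit or range.

## Working session

There is one attempt and no reset: what is moved stays moved. The work goes in short steps, Python scripts to look and compute and a tool call to move; the robot and the scene stay as the last step left them, time stands still between calls to the robot, and variables do not carry over. Pictures are saved under pics/ and viewed, on a budget of 10 in all, crops included, one or two more only if the job needs it, and the job is handed in when it is done.

Besides the shell and the picture viewer there is one more tool, called in YAML: its name, and indented under it one key for each argument. arm_command: Moves the arm, as the interface text tells. Its arguments: {"type":"object","properties":{"motion":{"type":"array"},"claw":{"type":"number"},"force":{"type":"number"}},"required":["motion"]}

```bash
ls; mkdir -p pics
python3 - <<'E'
from workcell import readout, viewer
import cv2,numpy as np
s=readout.observe(); print(s)
for n in("scene","side"):
    c=viewer.capture(n); np.savez(f"pics/{n}0.npz",**c)
    cv2.imwrite(f"pics/{n}0.png",c["color"][:,:,::-1]); print(n,c["vfov"],c["cx"],c["cy"],c["R"],c["t"])
a=[cv2.imread(f"pics/{n}0.png") for n in("scene","side")]
E
```

```text
pics
{'time': 0.0, 'q': array([ 1.06539327,  0.43523195,  0.02495932,  1.57410521, -0.01161605,
        1.13399382, -0.07509158]), 'dq': array([-0.00081477,  0.00121477,  0.00037661,  0.00226305, -0.00115172,
       -0.00021758,  0.00163335]), 'joint_torque': array([-1.06151205e-03, -6.67854524e+01,  9.84310247e-01, -3.14449811e+01,
       -6.06885902e-02,  4.30893211e-02,  1.37291195e-04]), 'ee_pos': array([ 0.24475549, -0.57452041,  0.2259361 ]), 'orientation': array([-3.07660920e+00, -6.28060419e-01,  6.90275149e-04]), 'ft_force': array([-0.35704548, -0.4124088 ,  0.39448633]), 'moment': array([ 0.00354124, -0.00629201, -0.02172983]), 'width': 0.9984925053653292}
scene 50.959111649532794 279.11930777846374 209.7664759099922 [[ 0.74424059  0.667864    0.00797566]
 [ 0.55172721 -0.60800474 -0.57090045]
 [-0.37643462  0.42928768 -0.82098055]] [-0.4147362  -0.24145754  1.19158352]
side 51.534467546311596 284.6202346067234 210.99436352013967 [[ 0.97283971 -0.23129663 -0.00920735]
 [-0.17575209 -0.71216233 -0.67965875]
 [ 0.15064565  0.66281723 -0.73347065]] [-0.52465285  0.15566167  0.75931306]
```

View pics/scene0.png

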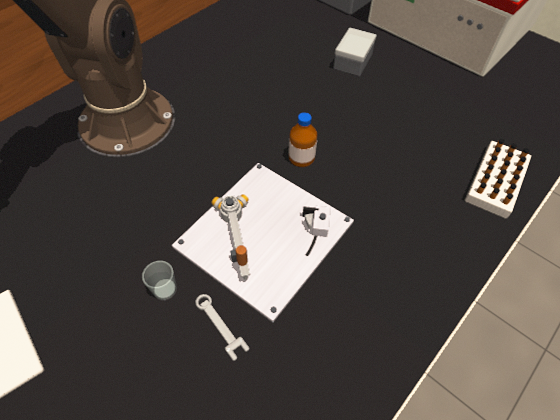

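View pics/side0.png

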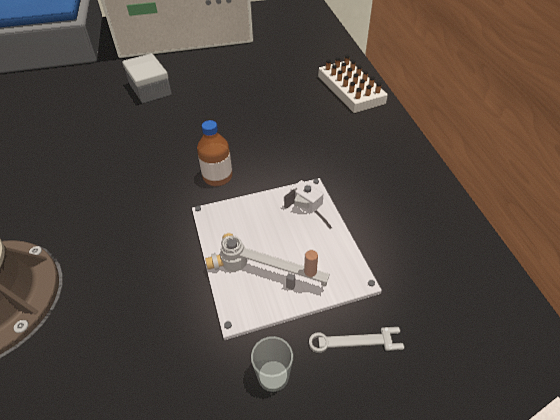

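The scene and side views show the white plate (scene corners about (259,166), (349,219), (274,311), (180,242)). The pivot is at (230,203) scene / (232,243) side, the knob at (242,255) / (311,263), and the catch block at (318,222) / (308,197). The bottle stands beyond the plate; the beaker and spanner are on the near side.

```bash
cat > h.py <<'E'
import numpy as np,cv2
def ray(c,u,v):
    f=c["color"].shape[0]/2/np.tan(np.radians(float(c["vfov"]))/2)
    R,t=c["R"],c["t"]; d=R.T@np.array([(u-c["cx"])/f,(v-c["cy"])/f,1]); return -R.T@t,d
def onz(c,u,v,z):
    o,d=ray(c,u,v); return o+d*(z-o[2])/d[2]
def tri(c1,p1,c2,p2):
    (o,d),(p,e)=ray(c1,*p1),ray(c2,*p2)
    s=np.linalg.lstsq(np.stack([d,-e],1),p-o,rcond=None)[0]; a,b=o+d*s[0],p+e*s[1]
    return (a+b)/2,np.linalg.norm(a-b)
E
python3 - <<'E'
from h import *
C={n:dict(np.load(f"pics/{n}0.npz")) for n in("scene","side")}
box={"scene":((170,160),(360,320)),"side":((185,170),(385,340))}
kb={"scene":((230,240),(255,272)),"side":((298,244),(324,282))}
K={}
for n,c in C.items():
    hsv=cv2.cvtColor(c["color"],cv2.COLOR_RGB2HSV)
    (x0,y0),(x1,y1)=box[n]
    m=np.zeros(hsv.shape[:2],np.uint8); m[y0:y1,x0:x1]=((hsv[y0:y1,x0:x1,2]>130)*255)
    m=cv2.morphologyEx(m,cv2.MORPH_CLOSE,np.ones((9,9)))
    ct=max(cv2.findContours(m,0,2)[0],key=cv2.contourArea)
    P=np.array([onz(c,*p[0],.012)[:2] for p in cv2.convexHull(ct)])
    r=cv2.minAreaRect((P*1000).astype(np.float32)); print(n,"plate",r,cv2.boxPoints(r).round(0).tolist())
    (x0,y0),(x1,y1)=kb[n]; k=hsv[y0:y1,x0:x1]
    mk=((k[...,0]<20)&(k[...,1]>90)).astype(np.uint8)
    ys,xs=np.nonzero(mk); K[n]=(xs.mean()+x0,ys.mean()+y0); print("knob",K[n],len(xs),np.ptp(xs),np.ptp(ys),onz(c,*K[n],.076))
print("knob tri",tri(C["scene"],K["scene"],C["side"],K["side"]))
print("pivot",tri(C["scene"],(230,203),C["side"],(232,243)))
for n,p in(("scene",(305,118)),("side",(210,127))): print("cap",onz(C[n],*p,.135))
for n,p in(("scene",(322,216)),("side",(308,189))): print("block",onz(C[n],*p,.06))
for n,p in(("scene",(159,270)),("side",(272,352))): print("beaker rim",onz(C[n],*p,.07))
E
```

```text
scene plate ((519.5507202148438, -13.970321655273438), (292.1917419433594, 301.5957946777344), 4.583976745605469) [[362.0, 125.0], [386.0, -176.0], [677.0, -153.0], [653.0, 148.0]]
knob (np.float64(241.0974358974359), np.float64(254.94871794871796)) 195 11 20 [ 0.55543486 -0.11155284  0.076     ]
side plate ((525.5462646484375, -26.349395751953125), (280.948486328125, 338.2256164550781), 4.721116065979004) [[372.0, 131.0], [399.0, -206.0], [679.0, -183.0], [652.0, 154.0]]
knob (np.float64(311.61581920903956), np.float64(260.82485875706215)) 177 12 26 [ 0.56018316 -0.10747629  0.076     ]
knob tri (array([ 0.55850969, -0.1137327 ,  0.08394038]), np.float64(0.0012841341568123976))
pivot (array([ 0.43936176, -0.02960057,  0.06207046]), np.float64(0.0034597030479829862))
cap [0.4382901 0.2197895 0.135    ]
cap [0.438793   0.21745674 0.135     ]
block [0.61015763 0.07819774 0.06      ]
block [0.60439483 0.07282872 0.06      ]
beaker rim [ 0.45781722 -0.24042879  0.07      ]
beaker rim [ 0.46373429 -0.24328862  0.07      ]
```

arm_command:
  motion:
    - [[0.6,-0.4,0],[0,0,0.6]]
    - [[1.2,-0.8,0],[0,0,1.2]]
    - [[1.8,-1.2,0.1],[0,0,1.8]]
    - [[2.4,-1.6,0.1],[0,0,2.4]]
    - [[3.0,-2.0,0.2],[0,0,3.0]]
    - [[3.6,-2.4,0.2],[0,0,3.6]]
    - [[4.2,-2.8,0.2],[0,0,4.2]]
    - [[4.8,-3.2,0.3],[0,0,4.8]]
    - [[5.4,-3.5,0.3],[0,0,5.5]]
    - [[6.0,-3.9,0.3],[0,0,6.1]]
    - [[6.6,-4.3,0.4],[0,0,6.8]]
    - [[7.2,-4.7,0.4],[0,0,7.4]]
    - [[7.8,-5.1,0.4],[0,0,8.0]]
    - [[8.4,-5.5,0.5],[0,0,8.6]]
    - [[8.9,-5.8,0.5],[0,0,9.1]]
    - [[9.2,-5.95,0.5],[0,0,9.5]]
    - [[9.39,-6.05,0.5],[0,0,9.67]]
    - [[9.39,-6.05,0.5],[0,0,9.67]]
    - [[9.39,-6.05,0.5],[0,0,9.67]]
    - [[9.39,-6.05,0.5],[0,0,9.67]]
  claw: 0.5

```text
time: 2.1
ee_pos: [0.5577, -0.1137, 0.2016]
orientation: [2.996, -0.944, -0.001]
ft_force: [0.3, -0.5, -0.0]
width: 0.501
```

```bash
cat >> h.py <<'E'
from scipy.spatial.transform import Rotation as Ro
def wrist(name):
    from workcell import readout,viewer
    s=readout.observe(); c=viewer.capture("wrist")
    T=np.eye(4);T[:3,:3]=Ro.from_rotvec(s["orientation"]).as_matrix();T[:3,3]=s["ee_pos"]
    M=np.linalg.inv(T@c["mount"]); c["R"],c["t"]=M[:3,:3],M[:3,3]
    np.savez(f"pics/{name}.npz",**c); cv2.imwrite(f"pics/{name}.png",c["color"][:,:,::-1]); return s,c
def st():
    from workcell import readout
    s=readout.observe(); R=Ro.from_rotvec(s["orientation"]).as_matrix()
    print("t",s["time"].__round__(2),"pos",s["ee_pos"].round(4),"xyaw",np.arctan2(R[1,0],R[0,0]).round(4),"tilt",R[2,:2].round(3),"F",s["ft_force"].round(2),"Ftool",(R.T@s["ft_force"]).round(2),"w",round(s["width"],3)); return s
E
python3 - <<'E'
from h import *
st(); s,c=wrist("w1"); print(c["mount"].round(3))
E
```

```text
t 2.1 pos [ 0.5577 -0.1137  0.2016] xyaw -0.6108 tilt [-0.     0.001] F [ 0.25 -0.45 -0.01] Ftool [0.47 0.22 0.01] w 0.501
[[-0.001 -0.963 -0.269  0.073]
 [ 1.    -0.001  0.    -0.   ]
 [-0.    -0.269  0.963 -0.158]
 [ 0.     0.     0.     1.   ]]
```

View pics/w1.png

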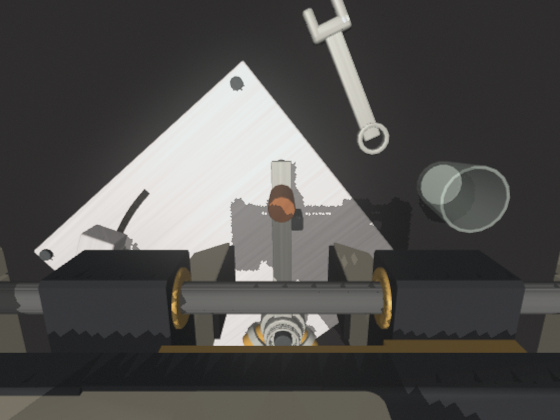

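The wrist view shows the knob top disc at about (283,211), the arm's tip at (281,163) and the pivot hub at (283,338). The arm is vertical in the image, so the yaw is right.

Run:
```python
from h import *
c=dict(np.load("pics/w1.npz"))
hsv=cv2.cvtColor(c["color"],cv2.COLOR_RGB2HSV)[180:226,262:302]
m=((hsv[...,0]<20)&(hsv[...,1]>90)&(hsv[...,2]>125)).astype(np.uint8)
ct=max(cv2.findContours(m,0,2)[0],key=cv2.contourArea); (u,v),r=cv2.minEnclosingCircle(ct); u+=262;v+=180
print("top disc",u,v,r,cv2.contourArea(ct)); k=onz(c,u,v,.101); print(k)
print("diam", np.linalg.norm(onz(c,u+r,v,.101)-onz(c,u-r,v,.101)))
for z in(.055,.062,.07):
    p=onz(c,283,338,z); d=k-p; print(z,p,np.hypot(*d[:2]),np.arctan2(d[1],d[0]))
for z in (.101,): print(c["depth"][int(v),int(u)], (c["R"]@k+c["t"])[2])
```

```text
top disc 281.2439022064209 208.41463470458984 13.015558242797852 226.0
[ 0.55787184 -0.11383174  0.101     ]
diam 0.0200874663278082
0.055 [ 0.43454187 -0.02959922  0.055     ] 0.1493499208151584 -0.599215041745144
0.062 [ 0.43874065 -0.03248201  0.062     ] 0.14425677647410337 -0.5991286600206489
0.07 [ 0.44353926 -0.03577664  0.07      ] 0.13843604150629785 -0.5990221551077777
0.26834723 0.26869434497046585
```

arm_command:
  motion:
    - [[0,0,0.3],[0,0,0]]
    - [[0,0,0.6],[0,0,0]]
    - [[0,0,0.9],[0,0,0]]
    - [[0,0,1.2],[0,0,0]]
    - [[0,0,1.5],[0,0,0]]
    - [[0,0,1.8],[0,0,0]]
    - [[0,0,2.1],[0,0,0]]
    - [[0,0,2.35],[0,0,0]]
    - [[0,0,2.5],[0,0,0]]
    - [[0,0,2.55],[0,0,0]]
    - [[0,0,2.55],[0,0,0]]

```text
time: 3.25
ee_pos: [0.5583, -0.1128, 0.0742]
orientation: [2.996, -0.943, -0.0]
ft_force: [0.5, 0.9, 0.0]
width: 0.497
```

arm_command:
  motion:
    - [[0,0,0],[0,0,0]]
    - [[0,0,0],[0,0,0]]
    - [[0,0,0],[0,0,0]]
    - [[0,0,0],[0,0,0]]
    - [[0,0,0],[0,0,0]]
  claw: 0.28
  force: 60

```text
time: 3.75
ee_pos: [0.5584, -0.1127, 0.0743]
orientation: [2.997, -0.943, 0.0]
ft_force: [-0.2, -0.3, 0.8]
width: 0.282
```

Run:
```python
from h import *
st()
p=np.array([.4387,-.0313])
# TCP positions in current tool axes for arc advances (units 50mm), radius .145
def rows(a0,das,r=.145):
    for d in das:
        x=r*np.cos(d)-r; y=r*np.sin(d)  # x radial, +tangent; tool y is -tangent (tool z down)
        print(round(d,3),[[round(x/.05,3),round(-y/.05,3),0],[0,0,round(-np.degrees(d)/6,3)]])
rows(0,np.arange(.05,1.01,.05))
```

```text
t 3.75 pos [ 0.5584 -0.1127  0.0743] xyaw -0.6099 tilt [ 0. -0.] F [-0.23 -0.34  0.84] Ftool [ 0.01  0.41 -0.84] w 0.282
0.05 [[np.float64(-0.004), np.float64(-0.145), 0], [0, 0, np.float64(-0.477)]]
0.1 [[np.float64(-0.014), np.float64(-0.29), 0], [0, 0, np.float64(-0.955)]]
0.15 [[np.float64(-0.033), np.float64(-0.433), 0], [0, 0, np.float64(-1.432)]]
0.2 [[np.float64(-0.058), np.float64(-0.576), 0], [0, 0, np.float64(-1.91)]]
0.25 [[np.float64(-0.09), np.float64(-0.717), 0], [0, 0, np.float64(-2.387)]]
0.3 [[np.float64(-0.13), np.float64(-0.857), 0], [0, 0, np.float64(-2.865)]]
0.35 [[np.float64(-0.176), np.float64(-0.994), 0], [0, 0, np.float64(-3.342)]]
0.4 [[np.float64(-0.229), np.float64(-1.129), 0], [0, 0, np.float64(-3.82)]]
0.45 [[np.float64(-0.289), np.float64(-1.261), 0], [0, 0, np.float64(-4.297)]]
0.5 [[np.float64(-0.355), np.float64(-1.39), 0], [0, 0, np.float64(-4.775)]]
0.55 [[np.float64(-0.428), np.float64(-1.516), 0], [0, 0, np.float64(-5.252)]]
0.6 [[np.float64(-0.507), np.float64(-1.637), 0], [0, 0, np.float64(-5.73)]]
0.65 [[np.float64(-0.591), np.float64(-1.755), 0], [0, 0, np.float64(-6.207)]]
0.7 [[np.float64(-0.682), np.float64(-1.868), 0], [0, 0, np.float64(-6.685)]]
0.75 [[np.float64(-0.778), np.float64(-1.977), 0], [0, 0, np.float64(-7.162)]]
0.8 [[np.float64(-0.88), np.float64(-2.08), 0], [0, 0, np.float64(-7.639)]]
0.85 [[np.float64(-0.986), np.float64(-2.179), 0], [0, 0, np.float64(-8.117)]]
0.9 [[np.float64(-1.097), np.float64(-2.272), 0], [0, 0, np.float64(-8.594)]]
0.95 [[np.float64(-1.213), np.float64(-2.359), 0], [0, 0, np.float64(-9.072)]]
1.0 [[np.float64(-1.333), np.float64(-2.44), 0], [0, 0, np.float64(-9.549)]]
```

arm_command:
  motion:
    - [[0,-0.04,0],[0,0,-0.12]]
    - [[0,-0.08,0],[0,0,-0.25]]
    - [[-0.004,-0.12,0],[0,0,-0.4]]
    - [[-0.006,-0.16,0],[0,0,-0.53]]
    - [[-0.01,-0.2,0],[0,0,-0.66]]
    - [[-0.012,-0.24,0],[0,0,-0.8]]
    - [[-0.014,-0.29,0],[0,0,-0.955]]
    - [[-0.014,-0.29,0],[0,0,-0.955]]

```text
time: 4.55
ee_pos: [0.5656, -0.1008, 0.0742]
orientation: [3.039, -0.791, -0.001]
ft_force: [-3.5, -4.4, 2.8]
width: 0.277
```

Run:
```python
from h import *
st()
```

```text
t 4.55 pos [ 0.5656 -0.1008  0.0742] xyaw -0.5093 tilt [-0.001  0.001] F [-3.49 -4.45  2.8 ] Ftool [-0.88  5.59 -2.8 ] w 0.277
```

arm_command:
  motion:
    - [[-0.001,-0.073,0],[0,0,-0.24]]
    - [[-0.004,-0.145,0],[0,0,-0.477]]
    - [[-0.008,-0.217,0],[0,0,-0.716]]
    - [[-0.014,-0.29,0],[0,0,-0.955]]
    - [[-0.023,-0.362,0],[0,0,-1.19]]
    - [[-0.033,-0.433,0],[0,0,-1.432]]
    - [[-0.044,-0.505,0],[0,0,-1.67]]
    - [[-0.058,-0.576,0],[0,0,-1.91]]
    - [[-0.073,-0.647,0],[0,0,-2.15]]
    - [[-0.09,-0.717,0],[0,0,-2.387]]
    - [[-0.109,-0.787,0],[0,0,-2.63]]
    - [[-0.13,-0.857,0],[0,0,-2.865]]
    - [[-0.152,-0.926,0],[0,0,-3.1]]
    - [[-0.176,-0.994,0],[0,0,-3.342]]
    - [[-0.202,-1.062,0],[0,0,-3.58]]
    - [[-0.229,-1.129,0],[0,0,-3.82]]
    - [[-0.258,-1.195,0],[0,0,-4.06]]
    - [[-0.289,-1.261,0],[0,0,-4.297]]
    - [[-0.33,-1.34,0],[0,0,-4.6]]
    - [[-0.355,-1.39,0],[0,0,-4.775]]

```text
time: 6.55
ee_pos: [0.5836, -0.0323, 0.0739]
orientation: [3.14, -0.015, -0.003]
ft_force: [-4.1, -6.2, 2.8]
width: 0.281
```

```bash
cat >> h.py <<'E'
PV=np.array([.4387,-.0313])
def arm():
    s=st(); d=s["ee_pos"][:2]-PV; a=np.arctan2(d[1],d[0]); u=np.array([-np.sin(a),np.cos(a)])
    g=(s["width"]*.092/2-.011)
    print("TCP r",np.hypot(*d).round(4),"polar",a.round(4),"arm~",(a-g/.145+.605).round(4),"Ftan",(s["ft_force"][:2]@u).round(2),"Frad",(s["ft_force"][:2]@np.array([u[1],-u[0]])).round(2))
E
python3 -c "
from h import *
arm()"
```

```text
t 6.55 pos [ 0.5836 -0.0323  0.0739] xyaw -0.0096 tilt [-0.002  0.001] F [-4.08 -6.25  2.75] Ftool [-4.03  6.29 -2.73] w 0.281
TCP r 0.1449 polar -0.0066 arm~ 0.585 Ftan -6.27 Frad -4.04
```

arm_command:
  motion:
    - [[-0.003,-0.073,0],[0,0,-0.24]]
    - [[-0.01,-0.145,0],[0,0,-0.477]]
    - [[-0.016,-0.217,0],[0,0,-0.716]]
    - [[-0.024,-0.29,0],[0,0,-0.955]]
    - [[-0.033,-0.362,0],[0,0,-1.19]]
    - [[-0.043,-0.433,0],[0,0,-1.432]]
    - [[-0.054,-0.505,0],[0,0,-1.67]]
    - [[-0.068,-0.576,0],[0,0,-1.91]]
    - [[-0.083,-0.647,0],[0,0,-2.15]]
    - [[-0.1,-0.717,0],[0,0,-2.387]]
    - [[-0.1,-0.717,0],[0,0,-2.387]]

```text
time: 7.65
ee_pos: [0.5795, 0.0035, 0.074]
orientation: [3.117, 0.376, -0.002]
ft_force: [-2.9, -6.7, 1.2]
width: 0.278
```

```bash
python3 -c "
from h import *
arm()
wrist('w2')"
```

```text
t 7.65 pos [0.5795 0.0035 0.074 ] xyaw 0.2401 tilt [-0.001  0.001] F [-2.91 -6.67  1.18] Ftool [-4.41  5.79 -1.17] w 0.278
TCP r 0.145 polar 0.2424 arm~ 0.8349 Ftan -5.78 Frad -4.42
```

View pics/w2.png

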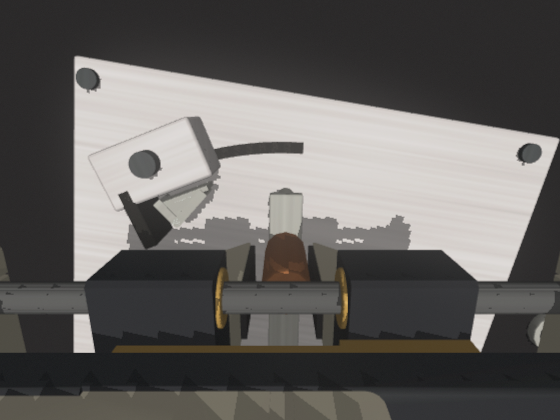

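The close wrist view shows the knob between the fingers at (286,260) and the arm tip at (286,200). The catch block is at (150,165), with the pale nose wedge at about (185,203) and the black end stop at (145,218).

```bash
python3 -c "
from h import *
c=dict(np.load('pics/w2.npz'))
for n,u,v,z in [('noseR',210,197,.04),('noseBot',180,226,.04),('noseL',157,205,.04),('stopbot',150,247,.045),('stopmidR',152,220,.045),('stopbotR',170,235,.045),('armtipmid',286,193,.051)]:
    for zz in (z-.01,z,z+.01):
        d=onz(c,u,v,zz)[:2]-PV; print(n,zz,np.hypot(*d).round(4),'armangle',(np.arctan2(d[1],d[0])+.605).round(3))
"
```

```text
noseR 0.03 0.1734 armangle 1.093
noseR 0.04 0.1753 armangle 1.078
noseR 0.05 0.1772 armangle 1.064
noseBot 0.03 0.1622 armangle 1.237
noseBot 0.04 0.1642 armangle 1.212
noseBot 0.05 0.1662 armangle 1.188
noseL 0.03 0.1795 armangle 1.275
noseL 0.04 0.1805 armangle 1.25
noseL 0.05 0.1815 armangle 1.225
stopbot 0.034999999999999996 0.1595 armangle 1.368
stopbot 0.045 0.1611 armangle 1.334
stopbot 0.055 0.1628 armangle 1.301
stopmidR 0.034999999999999996 0.1732 armangle 1.304
stopmidR 0.045 0.1744 armangle 1.276
stopmidR 0.055 0.1758 armangle 1.248
stopbotR 0.034999999999999996 0.1605 armangle 1.275
stopbotR 0.045 0.1624 armangle 1.247
stopbotR 0.055 0.1645 armangle 1.219
armtipmid 0.040999999999999995 0.1731 armangle 0.83
armtipmid 0.051 0.1754 armangle 0.831
armtipmid 0.061 0.1778 armangle 0.832
```

arm_command:
  motion:
    - [[-0.003,-0.044,0],[0,0,-0.143]]
    - [[-0.006,-0.087,0],[0,0,-0.286]]
    - [[-0.01,-0.13,0],[0,0,-0.43]]
    - [[-0.015,-0.174,0],[0,0,-0.573]]
    - [[-0.02,-0.217,0],[0,0,-0.716]]
    - [[-0.027,-0.26,0],[0,0,-0.86]]
    - [[-0.034,-0.304,0],[0,0,-1.0]]
    - [[-0.043,-0.347,0],[0,0,-1.146]]
    - [[-0.053,-0.39,0],[0,0,-1.29]]
    - [[-0.063,-0.433,0],[0,0,-1.43]]
    - [[-0.063,-0.433,0],[0,0,-1.43]]
    - [[-0.063,-0.433,0],[0,0,-1.43]]

```text
time: 8.9
ee_pos: [0.5729, 0.0236, 0.0741]
orientation: [3.081, 0.606, 0.003]
ft_force: [3.3, -6.0, -3.6]
width: 0.278
```

```bash
python3 -c "
from h import *
arm()"
```

```text
t 8.9 pos [0.5729 0.0236 0.0741] xyaw 0.3887 tilt [0.001 0.002] F [ 3.33 -5.97 -3.64] Ftool [0.81 6.78 3.66] w 0.278
TCP r 0.145 polar 0.3887 arm~ 0.9813 Ftan -6.79 Frad 0.81
```

arm_command:
  motion:
    - [[0,-0.02,0],[0,0,-0.06]]
    - [[0,-0.04,0],[0,0,-0.13]]
    - [[-0.001,-0.06,0],[0,0,-0.19]]
    - [[-0.001,-0.06,0],[0,0,-0.19]]

```text
time: 9.3
ee_pos: [0.5717, 0.0264, 0.0741]
orientation: [3.075, 0.637, 0.003]
ft_force: [3.9, -5.3, -3.3]
width: 0.278
```

arm_command:
  motion:
    - [[0,-0.02,0],[0,0,-0.06]]
    - [[0,-0.04,0],[0,0,-0.13]]
    - [[-0.001,-0.06,0],[0,0,-0.19]]
    - [[-0.001,-0.06,0],[0,0,-0.19]]

```text
time: 9.7
ee_pos: [0.5706, 0.0292, 0.0742]
orientation: [3.068, 0.668, 0.003]
ft_force: [3.7, -6.7, -3.8]
width: 0.278
```

```bash
python3 -c "
from h import *
arm()"
```

```text
t 9.7 pos [0.5706 0.0292 0.0742] xyaw 0.4286 tilt [0.001 0.002] F [ 3.67 -6.71 -3.83] Ftool [0.54 7.62 3.85] w 0.278
TCP r 0.1451 polar 0.4299 arm~ 1.0225 Ftan -7.63 Frad 0.54
```

arm_command:
  motion:
    - [[0,-0.02,0],[0,0,-0.06]]
    - [[0,-0.04,0],[0,0,-0.13]]
    - [[-0.002,-0.06,0],[0,0,-0.19]]
    - [[-0.002,-0.06,0],[0,0,-0.19]]

```text
time: 10.1
ee_pos: [0.5693, 0.0319, 0.0742]
orientation: [3.061, 0.698, 0.003]
ft_force: [4.0, -5.5, -4.4]
width: 0.284
```

```bash
python3 -c "
from h import *
arm()"
```

```text
t 10.1 pos [0.5693 0.0319 0.0742] xyaw 0.4485 tilt [0.002 0.002] F [ 3.98 -5.49 -4.41] Ftool [1.2  6.67 4.42] w 0.284
TCP r 0.1451 polar 0.4507 arm~ 1.0415 Ftan -6.68 Frad 1.19
```

arm_command:
  motion:
    - [[0,-0.02,0],[0,0,-0.06]]
    - [[0,-0.04,0],[0,0,-0.13]]
    - [[-0.002,-0.06,0],[0,0,-0.19]]
    - [[-0.002,-0.06,0],[0,0,-0.19]]

```text
time: 10.5
ee_pos: [0.5679, 0.0346, 0.0741]
orientation: [3.054, 0.729, 0.003]
ft_force: [4.9, -5.7, -5.0]
width: 0.282
```

```bash
python3 -c "
from h import *
arm()"
```

```text
t 10.5 pos [0.5679 0.0346 0.0741] xyaw 0.4684 tilt [0.002 0.002] F [ 4.92 -5.68 -4.99] Ftool [1.82 7.28 5.  ] w 0.282
TCP r 0.1451 polar 0.4717 arm~ 1.0631 Ftan -7.29 Frad 1.81
```

arm_command:
  motion:
    - [[0,-0.02,0],[0,0,-0.06]]
    - [[0,-0.04,0],[0,0,-0.13]]
    - [[-0.003,-0.06,0],[0,0,-0.19]]
    - [[-0.003,-0.06,0],[0,0,-0.19]]

```text
time: 10.9
ee_pos: [0.5666, 0.0373, 0.0741]
orientation: [3.047, 0.759, 0.003]
ft_force: [6.3, -6.2, -5.7]
width: 0.281
```

```bash
python3 -c "
from h import *
arm()"
```

```text
t 10.9 pos [0.5666 0.0373 0.0741] xyaw 0.4883 tilt [0.002 0.002] F [ 6.26 -6.17 -5.69] Ftool [2.62 8.37 5.71] w 0.281
TCP r 0.1451 polar 0.4922 arm~ 1.0838 Ftan -8.39 Frad 2.6
```

arm_command:
  motion:
    - [[0,-0.013,0],[0,0,-0.04]]
    - [[0,-0.026,0],[0,0,-0.08]]
    - [[-0.002,-0.04,0],[0,0,-0.13]]
    - [[-0.002,-0.04,0],[0,0,-0.13]]

```text
time: 11.3
ee_pos: [0.5656, 0.039, 0.0742]
orientation: [3.042, 0.78, 0.004]
ft_force: [6.5, -5.9, -5.2]
width: 0.279
```

```bash
python3 -c "
from h import *
arm()"
```

```text
t 11.3 pos [0.5656 0.039  0.0742] xyaw 0.5019 tilt [0.002 0.002] F [ 6.49 -5.95 -5.15] Ftool [2.82 8.33 5.17] w 0.279
TCP r 0.1451 polar 0.506 arm~ 1.0982 Ftan -8.35 Frad 2.79
```

arm_command:
  motion:
    - [[0,-0.013,0],[0,0,-0.04]]
    - [[0,-0.026,0],[0,0,-0.08]]
    - [[-0.002,-0.04,0],[0,0,-0.13]]
    - [[-0.002,-0.04,0],[0,0,-0.13]]

```text
time: 11.7
ee_pos: [0.5647, 0.0406, 0.0742]
orientation: [3.036, 0.8, 0.004]
ft_force: [6.4, -5.9, -5.0]
width: 0.283
```

```bash
python3 -c "
from h import *
arm()"
```

```text
t 11.7 pos [0.5647 0.0406 0.0742] xyaw 0.5154 tilt [0.002 0.002] F [ 6.38 -5.93 -5.04] Ftool [2.62 8.29 5.07] w 0.283
TCP r 0.1451 polar 0.5182 arm~ 1.1094 Ftan -8.31 Frad 2.61
```

arm_command:
  motion:
    - [[0,-0.013,0],[0,0,-0.04]]
    - [[0,-0.026,0],[0,0,-0.08]]
    - [[-0.002,-0.04,0],[0,0,-0.13]]
    - [[-0.002,-0.04,0],[0,0,-0.13]]

```text
time: 12.1
ee_pos: [0.564, 0.0418, 0.0742]
orientation: [3.03, 0.82, 0.005]
ft_force: [7.0, -6.2, -6.2]
width: 0.28
```

```bash
python3 -c "
from h import *
arm()"
```

```text
t 12.1 pos [0.564  0.0418 0.0742] xyaw 0.5286 tilt [0.002 0.003] F [ 7.05 -6.23 -6.24] Ftool [2.93 8.92 6.28] w 0.28
TCP r 0.1451 polar 0.5281 arm~ 1.12 Ftan -8.93 Frad 2.95
```

arm_command:
  motion:
    - [[0,-0.013,0],[0,0,-0.04]]
    - [[0,-0.026,0],[0,0,-0.08]]
    - [[-0.002,-0.04,0],[0,0,-0.13]]
    - [[-0.002,-0.04,0],[0,0,-0.13]]

```text
time: 12.5
ee_pos: [0.563, 0.0435, 0.0742]
orientation: [3.025, 0.841, 0.005]
ft_force: [7.3, -6.8, -6.6]
width: 0.285
```

```bash
python3 -c "
from h import *
arm()"
```

```text
t 12.5 pos [0.563  0.0435 0.0742] xyaw 0.5422 tilt [0.002 0.003] F [ 7.26 -6.79 -6.6 ] Ftool [2.7  9.54 6.63] w 0.285
TCP r 0.1451 polar 0.5418 arm~ 1.1321 Ftan -9.56 Frad 2.72
```

Rising on the ramp (9.6 N).

arm_command:
  motion:
    - [[0,-0.01,0],[0,0,-0.03]]
    - [[0,-0.02,0],[0,0,-0.06]]
    - [[-0.001,-0.03,0],[0,0,-0.1]]
    - [[-0.001,-0.03,0],[0,0,-0.1]]

```text
time: 12.9
ee_pos: [0.5622, 0.0448, 0.0742]
orientation: [3.02, 0.856, 0.005]
ft_force: [6.8, -6.7, -7.2]
width: 0.284
```

```bash
python3 -c "
from h import *
arm()"
```

```text
t 12.9 pos [0.5622 0.0448 0.0742] xyaw 0.5526 tilt [0.002 0.003] F [ 6.8  -6.69 -7.17] Ftool [2.26 9.24 7.2 ] w 0.284
TCP r 0.145 polar 0.552 arm~ 1.1429 Ftan -9.26 Frad 2.28
```

arm_command:
  motion:
    - [[0,-0.01,0],[0,0,-0.03]]
    - [[0,-0.02,0],[0,0,-0.06]]
    - [[-0.001,-0.03,0],[0,0,-0.1]]
    - [[-0.001,-0.03,0],[0,0,-0.1]]

```text
time: 13.3
ee_pos: [0.5614, 0.0461, 0.0742]
orientation: [3.016, 0.872, 0.005]
ft_force: [7.6, -6.9, -7.2]
width: 0.282
```

```bash
python3 -c "
from h import *
arm()"
```

```text
t 13.3 pos [0.5614 0.0461 0.0742] xyaw 0.563 tilt [0.002 0.003] F [ 7.61 -6.92 -7.17] Ftool [2.73 9.9  7.21] w 0.282
TCP r 0.1451 polar 0.5625 arm~ 1.1539 Ftan -9.91 Frad 2.75
```

arm_command:
  motion:
    - [[0,-0.01,0],[0,0,-0.03]]
    - [[0,-0.02,0],[0,0,-0.06]]
    - [[-0.001,-0.03,0],[0,0,-0.1]]
    - [[-0.001,-0.03,0],[0,0,-0.1]]

```text
time: 13.7
ee_pos: [0.5607, 0.0473, 0.0743]
orientation: [3.011, 0.888, 0.005]
ft_force: [7.4, -7.1, -7.2]
width: 0.281
```

```bash
python3 -c "
from h import *
arm()"
```

```text
t 13.7 pos [0.5607 0.0473 0.0743] xyaw 0.5736 tilt [0.003 0.003] F [ 7.4  -7.06 -7.23] Ftool [2.36 9.93 7.26] w 0.281
TCP r 0.1451 polar 0.5728 arm~ 1.1645 Ftan -9.95 Frad 2.39
```

arm_command:
  motion:
    - [[0,-0.01,0],[0,0,-0.03]]
    - [[0,-0.02,0],[0,0,-0.06]]
    - [[-0.001,-0.03,0],[0,0,-0.1]]
    - [[-0.001,-0.03,0],[0,0,-0.1]]

```text
time: 14.1
ee_pos: [0.5598, 0.0486, 0.0742]
orientation: [3.007, 0.904, 0.005]
ft_force: [8.0, -6.0, -7.2]
width: 0.28
```

```bash
python3 -c "
from h import *
arm()"
```

```text
t 14.1 pos [0.5598 0.0486 0.0742] xyaw 0.584 tilt [0.003 0.003] F [ 7.99 -5.98 -7.19] Ftool [3.35 9.38 7.23] w 0.28
TCP r 0.1451 polar 0.5832 arm~ 1.1751 Ftan -9.4 Frad 3.37
```

arm_command:
  motion:
    - [[0,-0.01,0],[0,0,-0.03]]
    - [[0,-0.02,0],[0,0,-0.06]]
    - [[-0.001,-0.02,0],[0,0,-0.06]]

```text
time: 14.4
ee_pos: [0.5593, 0.0495, 0.0743]
orientation: [3.004, 0.913, 0.005]
ft_force: [8.8, -6.4, -6.8]
width: 0.28
```

```bash
python3 -c "
from h import *
arm()"
```

```text
t 14.4 pos [0.5593 0.0495 0.0743] xyaw 0.5903 tilt [0.003 0.003] F [ 8.85 -6.43 -6.75] Ftool [ 3.75 10.25  6.8 ] w 0.28
TCP r 0.1451 polar 0.5902 arm~ 1.1822 Ftan -10.27 Frad 3.77
```

arm_command:
  motion:
    - [[0,-0.01,0],[0,0,-0.03]]
    - [[0,-0.02,0],[0,0,-0.06]]
    - [[-0.001,-0.02,0],[0,0,-0.06]]

```text
time: 14.7
ee_pos: [0.5587, 0.0502, 0.0743]
orientation: [3.001, 0.923, 0.005]
ft_force: [7.8, -6.6, -7.9]
width: 0.278
```

```bash
python3 -c "
from h import *
arm()"
```

```text
t 14.7 pos [0.5587 0.0502 0.0743] xyaw 0.5965 tilt [0.003 0.003] F [ 7.8  -6.57 -7.93] Ftool [2.74 9.79 7.97] w 0.278
TCP r 0.1451 polar 0.5968 arm~ 1.1894 Ftan -9.82 Frad 2.76
```

arm_command:
  motion:
    - [[0,-0.01,0],[0,0,-0.03]]
    - [[0,-0.02,0],[0,0,-0.06]]
    - [[-0.001,-0.02,0],[0,0,-0.06]]

```text
time: 15.0
ee_pos: [0.558, 0.0512, 0.0743]
orientation: [2.998, 0.932, 0.005]
ft_force: [7.8, -5.5, -6.2]
width: 0.284
```

```bash
python3 -c "
from h import *
arm()"
```

```text
t 15.0 pos [0.558  0.0512 0.0743] xyaw 0.603 tilt [0.003 0.003] F [ 7.84 -5.51 -6.22] Ftool [3.32 8.97 6.26] w 0.284
TCP r 0.1451 polar 0.6049 arm~ 1.1958 Ftan -8.99 Frad 3.32
```

arm_command:
  motion:
    - [[0,-0.01,0],[0,0,-0.03]]
    - [[-0.001,-0.02,0],[0,0,-0.06]]
    - [[-0.001,-0.02,0],[0,0,-0.06]]

```text
time: 15.3
ee_pos: [0.5573, 0.0523, 0.0743]
orientation: [2.995, 0.942, 0.005]
ft_force: [7.3, -5.8, -5.2]
width: 0.28
```

```bash
python3 -c "
from h import *
arm();wrist('w3')
a=cv2.imread('pics/w3.png')[100:300,130:430];cv2.imwrite('pics/w3c.png',cv2.resize(a,None,fx=2.6,fy=2.6,interpolation=2))"
```

```text
t 15.3 pos [0.5573 0.0523 0.0743] xyaw 0.6095 tilt [0.003 0.003] F [ 7.25 -5.83 -5.18] Ftool [2.6  8.92 5.21] w 0.28
TCP r 0.1451 polar 0.6139 arm~ 1.206 Ftan -8.94 Frad 2.57
```

View pics/w3c.png

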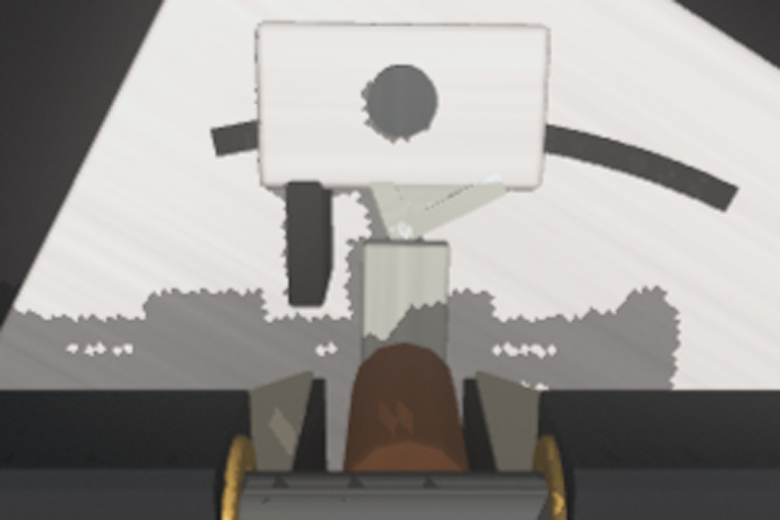

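The crop shows the nose ramp running from (500,185) to its tip at (395,240), with the arm tip on the nose at (405,240). The stop's face is at x≈332 and the arm's edge at x≈363, so about 6.6 mm of gap is left. Expected: hooked near 1.226, stop near 1.246.

arm_command:
  motion:
    - [[0,-0.01,0],[0,0,-0.03]]
    - [[-0.001,-0.02,0],[0,0,-0.06]]
    - [[-0.001,-0.02,0],[0,0,-0.06]]

```text
time: 15.65
ee_pos: [0.5566, 0.0533, 0.0743]
orientation: [2.992, 0.952, 0.005]
ft_force: [6.6, -5.3, -5.1]
width: 0.282
```

```bash
python3 -c "
from h import *
arm()"
```

```text
t 15.65 pos [0.5566 0.0533 0.0743] xyaw 0.616 tilt [0.003 0.002] F [ 6.61 -5.28 -5.07] Ftool [2.33 8.12 5.09] w 0.282
TCP r 0.1451 polar 0.6226 arm~ 1.2141 Ftan -8.14 Frad 2.29
```

arm_command:
  motion:
    - [[0,-0.01,0],[0,0,-0.03]]
    - [[-0.001,-0.02,0],[0,0,-0.06]]
    - [[-0.001,-0.02,0],[0,0,-0.06]]

```text
time: 15.95
ee_pos: [0.5559, 0.0543, 0.0744]
orientation: [2.99, 0.962, 0.005]
ft_force: [5.8, -4.3, -4.4]
width: 0.285
```

```bash
python3 -c "
from h import *
arm()"
```

```text
t 15.95 pos [0.5559 0.0543 0.0744] xyaw 0.6225 tilt [0.003 0.002] F [ 5.78 -4.35 -4.41] Ftool [2.15 6.89 4.43] w 0.285
TCP r 0.1451 polar 0.6311 arm~ 1.2215 Ftan -6.92 Frad 2.1
```

arm_command:
  motion:
    - [[0,-0.01,0],[0,0,-0.03]]
    - [[-0.001,-0.02,0],[0,0,-0.06]]
    - [[-0.001,-0.02,0],[0,0,-0.06]]

```text
time: 16.25
ee_pos: [0.5551, 0.0554, 0.0744]
orientation: [2.987, 0.971, 0.005]
ft_force: [5.5, -4.3, -3.6]
width: 0.278
```

```bash
python3 -c "
from h import *
arm();wrist('w4')
a=cv2.imread('pics/w4.png')[100:300,130:430];cv2.imwrite('pics/w4c.png',cv2.resize(a,None,fx=2.6,fy=2.6,interpolation=2))"
```

```text
t 16.25 pos [0.5551 0.0554 0.0744] xyaw 0.629 tilt [0.003 0.002] F [ 5.45 -4.33 -3.63] Ftool [1.85 6.7  3.65] w 0.278
TCP r 0.1451 polar 0.64 arm~ 1.2325 Ftan -6.73 Frad 1.79
```

View pics/w4c.png

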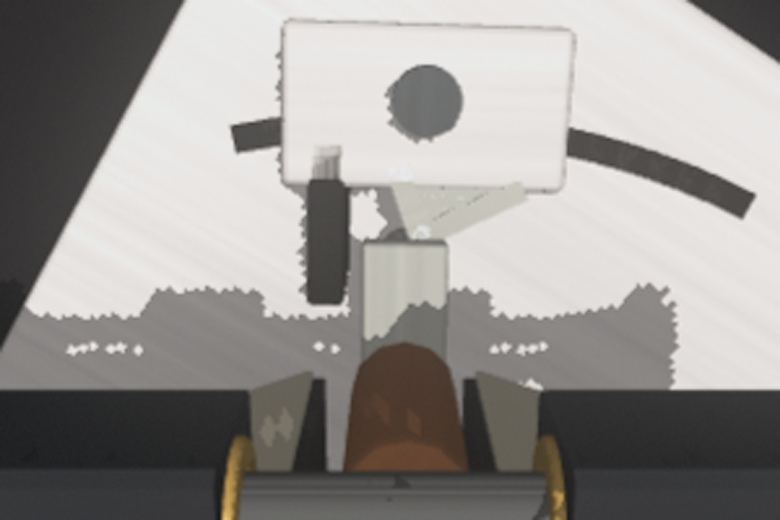

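The pin, at (398,238), now sits behind the nose's back edge, at about (412,235). The ramp load is gone, and 2.8 mm is left to the stop. I'll take a touch more for certainty.

arm_command:
  motion:
    - [[0,-0.008,0],[0,0,-0.02]]
    - [[0,-0.016,0],[0,0,-0.05]]
    - [[0,-0.016,0],[0,0,-0.05]]

```text
time: 16.6
ee_pos: [0.5545, 0.0563, 0.0744]
orientation: [2.984, 0.98, 0.005]
ft_force: [4.5, -1.9, -3.5]
width: 0.278
```

```bash
python3 -c "
from h import *
arm()"
```

```text
t 16.6 pos [0.5545 0.0563 0.0744] xyaw 0.6344 tilt [0.003 0.002] F [ 4.47 -1.85 -3.48] Ftool [2.49 4.13 3.49] w 0.278
TCP r 0.1452 polar 0.6476 arm~ 1.2402 Ftan -4.17 Frad 2.44
```

arm_command:
  motion:
    - [[0,0,0],[0,0,0]]
    - [[0,0,0],[0,0,0]]

```text
time: 16.8
ee_pos: [0.5545, 0.0563, 0.0744]
orientation: [2.984, 0.98, 0.005]
ft_force: [4.4, -2.4, -3.3]
width: 0.284
```

```bash
python3 -c "
from h import *
arm();wrist('w5')
a=cv2.imread('pics/w5.png')[100:300,130:430];cv2.imwrite('pics/w5c.png',cv2.resize(a,None,fx=2.6,fy=2.6,interpolation=2))"
```

```text
t 16.8 pos [0.5545 0.0563 0.0744] xyaw 0.6343 tilt [0.003 0.001] F [ 4.4  -2.4  -3.35] Ftool [2.12 4.53 3.36] w 0.284
TCP r 0.1452 polar 0.6478 arm~ 1.2386 Ftan -4.57 Frad 2.06
```

View pics/w5c.png

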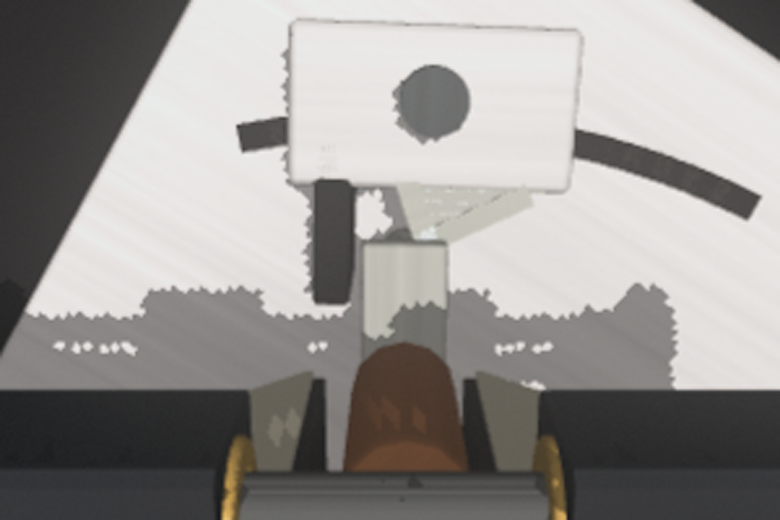

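arm_command:
  motion:
    - [[0,0.006,0],[0,0,0]]
    - [[0,0.012,0],[0,0,0]]
    - [[0,0.02,0],[0,0,0]]
    - [[0,0.02,0],[0,0,0]]

```text
time: 17.25
ee_pos: [0.5543, 0.0558, 0.0745]
orientation: [2.984, 0.981, 0.003]
ft_force: [5.5, -0.8, -1.5]
width: 0.283
```

```bash
python3 -c "
from h import *
arm()"
```

```text
t 17.25 pos [0.5543 0.0558 0.0745] xyaw 0.6349 tilt [0.002 0.001] F [ 5.53 -0.79 -1.54] Ftool [3.98 3.91 1.55] w 0.283
TCP r 0.1447 polar 0.6462 arm~ 1.2371 Ftan -3.95 Frad 3.94
```

arm_command:
  motion:
    - [[0,0.006,0],[0,0,0]]
    - [[0,0.012,0],[0,0,0]]
    - [[0,0.02,0],[0,0,0]]
    - [[0,0.02,0],[0,0,0]]

```text
time: 17.65
ee_pos: [0.5549, 0.0546, 0.0745]
orientation: [2.984, 0.98, 0.003]
ft_force: [5.6, -2.7, -2.0]
width: 0.278
```

```bash
python3 -c "
from h import *
arm()"
```

```text
t 17.65 pos [0.5549 0.0546 0.0745] xyaw 0.6345 tilt [0.002 0.001] F [ 5.57 -2.75 -1.95] Ftool [2.85 5.51 1.96] w 0.278
TCP r 0.1445 polar 0.6365 arm~ 1.229 Ftan -5.52 Frad 2.85
```

arm_command:
  motion:
    - [[0,0.005,0],[0,0,0]]
    - [[0,0.01,0],[0,0,0.02]]
    - [[0,0.01,0],[0,0,0.02]]

```text
time: 17.95
ee_pos: [0.5554, 0.054, 0.0746]
orientation: [2.985, 0.976, 0.003]
ft_force: [6.3, -3.9, -1.4]
width: 0.28
```

```bash
python3 -c "
from h import *
arm()"
```

```text
t 17.95 pos [0.5554 0.054  0.0746] xyaw 0.6322 tilt [0.002 0.001] F [ 6.28 -3.9  -1.43] Ftool [2.76 6.86 1.45] w 0.28
TCP r 0.1445 polar 0.6315 arm~ 1.2236 Ftan -6.86 Frad 2.77
```

arm_command:
  motion:
    - [[0,0.005,0],[0,0,0]]
    - [[0,0.01,0],[0,0,0.02]]
    - [[0,0.01,0],[0,0,0.02]]

```text
time: 18.25
ee_pos: [0.5557, 0.0534, 0.0746]
orientation: [2.986, 0.973, 0.003]
ft_force: [6.2, -3.0, -2.4]
width: 0.282
```

```bash
python3 -c "
from h import *
arm()"
```

```text
t 18.25 pos [0.5557 0.0534 0.0746] xyaw 0.6299 tilt [0.002 0.002] F [ 6.17 -3.01 -2.36] Ftool [3.21 6.06 2.37] w 0.282
TCP r 0.1445 polar 0.6267 arm~ 1.218 Ftan -6.06 Frad 3.23
```

```bash
python3 -c "
from h import *
wrist('w6')
def crop(n,x,y,w=100,h=75,f=4): return cv2.resize(cv2.imread(f'pics/{n}.png')[y:y+h,x:x+w],None,fx=f,fy=f,interpolation=cv2.INTER_CUBIC)
a=np.vstack([np.hstack([crop('w2',110,175),crop('w3',235,155)]),np.hstack([crop('w5',235,155),crop('w6',235,155)])])
cv2.imwrite('pics/m6.png',a)"
```

```text
(no output)
```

View pics/m6.png

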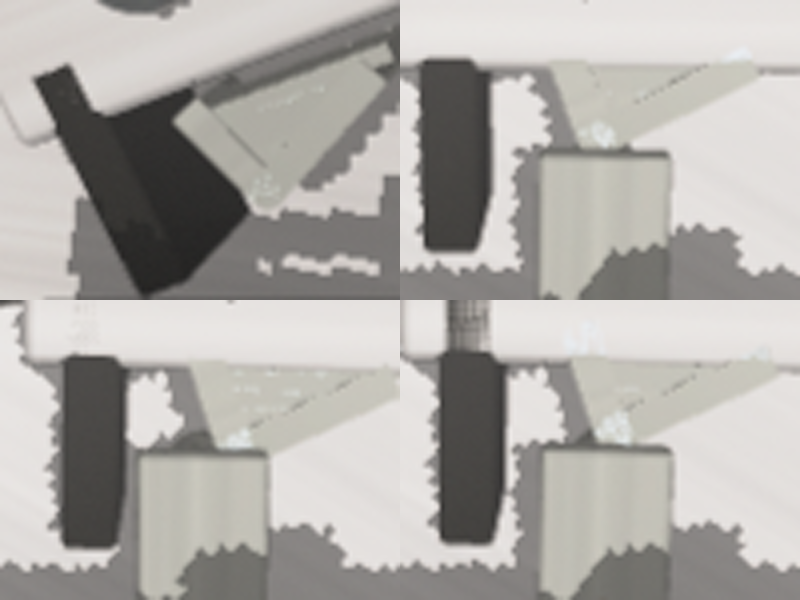

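The montage shows the arm moving with the tool in w5 and w6, at about 2.1 mm and 5.3 mm from the stop. The pin is only just at the nose tip's back edge and the finger still carries about 6 N, so it has not hooked. I'll draw a little further, in small steps, short of the stop at about 1.251.

arm_command:
  motion:
    - [[0,-0.012,0],[0,0,-0.04]]
    - [[0,-0.024,0],[0,0,-0.08]]
    - [[0,-0.036,0],[0,0,-0.12]]
    - [[0,-0.048,0],[0,0,-0.16]]
    - [[-0.001,-0.06,0],[0,0,-0.2]]
    - [[-0.001,-0.06,0],[0,0,-0.2]]

```text
time: 18.9
ee_pos: [0.5534, 0.0567, 0.0745]
orientation: [2.976, 1.006, 0.003]
ft_force: [4.5, -1.5, -0.4]
width: 0.282
```

```bash
python3 -c "
from h import *
arm()"
```

```text
t 18.9 pos [0.5534 0.0567 0.0745] xyaw 0.6518 tilt [0.001 0.001] F [ 4.49 -1.54 -0.41] Ftool [2.64 3.95 0.42] w 0.282
TCP r 0.1446 polar 0.6543 arm~ 1.2457 Ftan -3.96 Frad 2.63
```

arm_command:
  motion:
    - [[0,-0.005,0],[0,0,0]]
    - [[0,-0.01,0],[0,0,-0.03]]
    - [[0,-0.01,0],[0,0,-0.03]]

```text
time: 19.2
ee_pos: [0.5518, 0.0572, 0.0742]
orientation: [-2.974, -1.011, 0.001]
ft_force: [0.8, 0.0, -0.2]
width: 0.281
```

```bash
python3 -c "
from h import *
arm()"
```

```text
t 19.2 pos [0.5518 0.0572 0.0742] xyaw 0.6554 tilt [-0.001 -0.001] F [ 0.85  0.04 -0.18] Ftool [0.7  0.49 0.18] w 0.281
TCP r 0.1436 polar 0.6642 arm~ 1.256 Ftan -0.5 Frad 0.69
```

Force fell to about zero: the catch has taken the load. Checking where the knob sits between the fingers.

```bash
python3 -c "
from h import *
arm();wrist('w7')
a=cv2.imread('pics/w7.png')[150:300,205:365];cv2.imwrite('pics/w7c.png',cv2.resize(a,None,fx=4,fy=4,interpolation=2))"
```

```text
t 19.2 pos [0.5518 0.0572 0.0742] xyaw 0.6554 tilt [-0.001 -0.001] F [ 0.85  0.04 -0.18] Ftool [0.7  0.49 0.18] w 0.281
TCP r 0.1436 polar 0.6642 arm~ 1.256 Ftan -0.5 Frad 0.69
```

View pics/w7c.png

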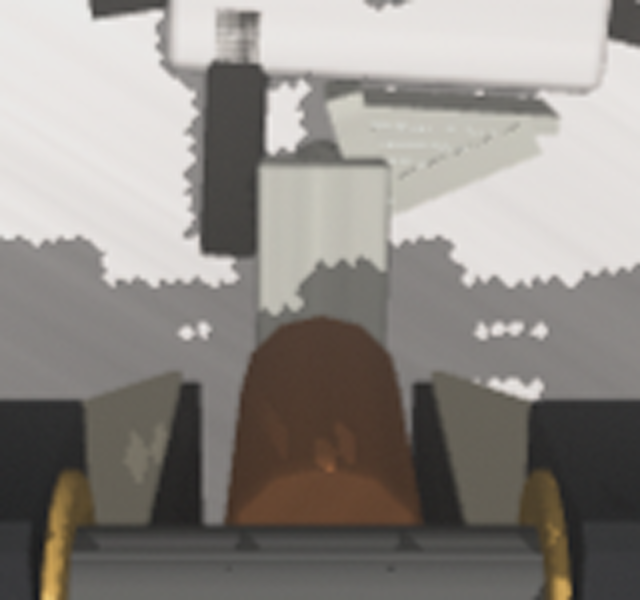

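The nose has now sprung right out behind the pin (its root gap shows at (450,95)), and the knob is at the right (draw-side) finger with no load. Next I ease forward gently.

arm_command:
  motion:
    - [[0,0.005,0],[0,0,0]]
    - [[0,0.01,0],[0,0,0]]
    - [[0,0.015,0],[0,0,0]]
    - [[0,0.02,0],[0,0,0]]
    - [[0,0.02,0],[0,0,0]]

```text
time: 19.75
ee_pos: [0.5529, 0.056, 0.0742]
orientation: [2.975, 1.01, -0.0]
ft_force: [-0.8, -0.4, 0.7]
width: 0.278
```

```bash
python3 -c "
from h import *
arm()"
```

```text
t 19.75 pos [0.5529 0.056  0.0742] xyaw 0.6547 tilt [-0. -0.] F [-0.76 -0.43  0.75] Ftool [-0.86 -0.12 -0.75] w 0.278
TCP r 0.1438 polar 0.6529 arm~ 1.2456 Ftan 0.12 Frad -0.86
```

arm_command:
  motion:
    - [[0,0.005,0],[0,0,0]]
    - [[0,0.01,0],[0,0,0]]
    - [[0,0.015,0],[0,0,0]]
    - [[0,0.02,0],[0,0,0]]
    - [[0,0.02,0],[0,0,0]]

```text
time: 20.25
ee_pos: [0.5536, 0.0552, 0.0742]
orientation: [2.975, 1.01, 0.0]
ft_force: [-0.0, -0.2, 0.2]
width: 0.281
```

```bash
python3 -c "
from h import *
arm();wrist('w8')
a=cv2.imread('pics/w8.png')[150:300,205:365];cv2.imwrite('pics/w8c.png',cv2.resize(a,None,fx=4,fy=4,interpolation=2))"
```

```text
t 20.25 pos [0.5536 0.0552 0.0742] xyaw 0.6546 tilt [-0.  0.] F [-0.02 -0.25  0.16] Ftool [-0.16  0.19 -0.16] w 0.281
TCP r 0.1438 polar 0.6454 arm~ 1.2372 Ftan -0.19 Frad -0.16
```

View pics/w8c.png

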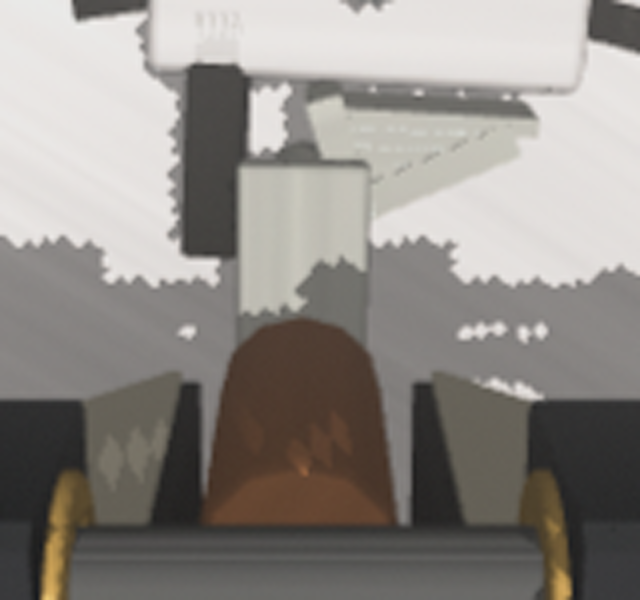

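The arm stays put while the fingers have moved away from its loaded side, and the forces are about zero: it hangs on the catch. The knob is now nearer the left finger (205 against 200), so I re-centre, open and rise.

arm_command:
  motion:
    - [[0,-0.008,0],[0,0,0]]
    - [[0,-0.016,0],[0,0,0]]
    - [[0,-0.016,0],[0,0,0]]

```text
time: 20.6
ee_pos: [0.553, 0.056, 0.0742]
orientation: [-2.975, -1.01, 0.0]
ft_force: [0.2, -0.2, -0.9]
width: 0.28
```

arm_command:
  motion:
    - [[0,0,0],[0,0,0]]
    - [[0,0,0],[0,0,0]]
    - [[0,0,0],[0,0,0]]
    - [[0,0,0],[0,0,0]]
    - [[0,0,0],[0,0,0]]
    - [[0,0,0],[0,0,0]]
  claw: 0.5

```text
time: 21.2
ee_pos: [0.5531, 0.0559, 0.0742]
orientation: [-2.975, -1.01, 0.0]
ft_force: [0.5, 0.6, 0.4]
width: 0.5
```

arm_command:
  motion:
    - [[0,0,-0.1],[0,0,0]]
    - [[0,0,-0.3],[0,0,0]]
    - [[0,0,-0.6],[0,0,0]]
    - [[0,0,-0.9],[0,0,0]]
    - [[0,0,-1.2],[0,0,0]]
    - [[0,0,-1.5],[0,0,0]]
    - [[0,0,-1.8],[0,0,0]]
    - [[0,0,-2.1],[0,0,0]]
    - [[0,0,-2.4],[0,0,0]]
    - [[0,0,-2.4],[0,0,0]]

```text
time: 22.2
ee_pos: [0.5544, 0.0563, 0.197]
orientation: [2.974, 1.01, 0.007]
ft_force: [0.2, -0.6, 1.0]
width: 0.502
```

```bash
python3 -c "
from h import *
arm();s,c=wrist('w9')
hsv=cv2.cvtColor(c['color'],cv2.COLOR_RGB2HSV)[180:226,262:302]
m=((hsv[...,0]<20)&(hsv[...,1]>90)&(hsv[...,2]>125)).astype(np.uint8)
ct=max(cv2.findContours(m,0,2)[0],key=cv2.contourArea);(u,v),r=cv2.minEnclosingCircle(ct)
d=onz(c,u+262,v+180,.101)[:2]-PV;print('knob',d+PV,np.hypot(*d),'arm',np.arctan2(d[1],d[0])+.605)
"
```

```text
t 22.2 pos [0.5544 0.0563 0.197 ] xyaw 0.6548 tilt [0.004 0.002] F [ 0.2  -0.58  0.97] Ftool [-0.19  0.59 -0.97] w 0.502
TCP r 0.1451 polar 0.6483 arm~ 1.1701 Ftan -0.59 Frad -0.19
knob [0.5547675  0.05742814] 0.14609704566904377 arm 1.2576869867472973
```

View pics/w9.png

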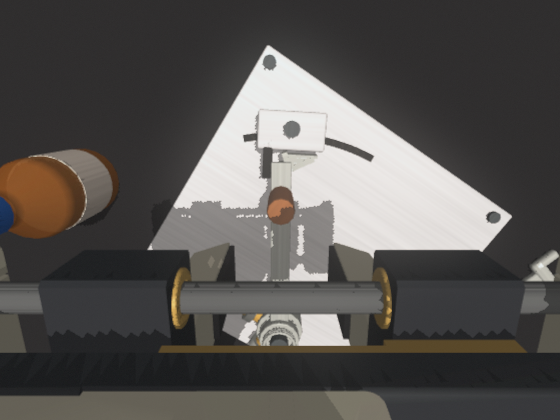

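The arm stands by itself on the catch at about 1.26 rad, with the knob at (281,205) and the nose at (297,160), and the gripper is clear above it. Handing in.

```bash
python3 -c "
from workcell import env
print(env.sign_off())"
```

```text
the job is handed in; nothing more can be done
None
```

The shut-off arm is hanging on the catch by itself, and I have handed the job in at about 22 s of the 72 s allowed.

- **How it was drawn:** I loosely caged the knob between the fingers and drew the arm round its arc, slowing to small steps over the nose. The load rose from about 7 N to 10 N on the ramp, then fell to about 0 N as the nose snapped in behind the pin.
- **Misjudged snap:** I first took a partial drop in load for the snap and eased forward. The finger still carried about 6 N, so I drew on again; the knob stayed on the finger throughout.
- **Letting go:** I eased the fingers forward, and the arm stayed put with no force on them. I then opened and rose clear.
- **Last check:** The wrist view, about 1.6 s after the fingers began to open, put the arm at about 1.26 rad, the same as at the snap and inside the 0.98–1.31 hooked range. The highest tangential load I read was about 10 N.
- **What disagreed:** My picture estimate put the stop at about 1.25 rad, which would leave the arm almost touching it rather than 0.02 rad short. I saw no sign of a load on the stop. The last bit of travel at the snap happened between readings, so a light touch there is possible.
- **Other things on the bench:** I did not measure the bottle, beaker and spanner again afterwards. I kept the gripper's path clear of them and saw no unexpected contact forces.

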